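Feed one valve cap and nudge it onto the empty mat

TASK

Press the plunger of the cap feeder right down once and let it come back up, so that a single brass valve cap is pushed out onto the bench. Then nudge that cap aside along the bench with the fingers, without picking it up, until it lies flat and wholly on the empty black mat. Leave the rest of the caps in the feeder and do not disturb the jar, the steel mandrel, the oil bottle or the blue parts box.

Things in the scene. Friction and masses are not known exactly. Their poses are not given: they have to be found in the camera images.
- feeder: Cap feeder, fixed, turned about z from start to start. Origin on the bench under the axis of its clear magazine (38 x 38 mm, 44 mm high, three stacked caps); z up, +x to the outlet. Blue housing behind it: x -99 to -21 mm, 50 mm wide, 52 mm high; foot flanges 6 mm high to y +-35 mm, x -99 to 19 mm. The lowest cap leaves at bench level through the magazine's +x face (x = 19 mm).
- outlet (a point): Point on the bench in front of the magazine, at feeder x = 56 mm, y = 0: about where a full press leaves the centre of the cap. As the plunger comes back up the next cap drops into place in the magazine, so a second press would eject a second cap.
- plunger (a joint): Plunger travel in m: 0 = up (at rest), 0.022 = fully down on its stop. A spring brings it back up when let go (2.4 N at the top, 6 N at the bottom); with the caps' friction a full press takes up to about 12 N. The slide that pushes the cap out moves 2.6 times the plunger's travel, so press the full 22 mm.
- plunger_top (a point): Centre of the top face of the plunger's round black knob (diameter 34 mm, 10 mm thick). At feeder x = -62 mm, y = 0, 90 mm above the bench when up; it moves straight down 22 mm when pressed.
- cap0: The lowest brass valve cap of the stack, the one that will come out: round disc 28 mm in diameter, 12 mm high, about 25 g, flat on both sides. Origin at the centre of its underside, z along its axis. Starts on the bench inside the magazine; slides freely on the bench.
- cap1: The second cap of the stack, the same as cap0, resting on it; origin at the centre of its underside. One more lies on top of it. It must stay in the feeder, where it drops to the bench inside the magazine after the press.
- mat_free: The empty black rubber mat, 80 x 80 mm, flush with the bench (no edge: caps slide onto it as on bare bench); origin at its centre at bench height, x and y along its sides. It lies left or right of the outlet, its centre 105 to 140 mm from the feeder's x axis and 55 to 75 mm ahead of the magazine's axis. The other, identical mat has the jar on it.
- jar: Small amber jar with a white cap standing on the other mat, 34 mm in diameter, 45 mm high, loose; origin at the centre of its underside. Leave alone.
- mandrel: Stepped round steel mandrel standing on the bench ahead of the outlet, foot 28 mm in diameter, 45 mm high, loose; origin at the centre of its underside. Leave alone.
- oil: White oil bottle standing to the left (+y), 32 mm in diameter, 85 mm high, loose; origin at the centre of its underside. Leave alone.
- parts_box: Open blue plastic parts box, 120 x 90 x 35 mm, on the right (-y), loose; origin at the centre of its underside. Leave alone.

How it is judged:
By the outcome, as a careful person would: the job done as asked, in the order asked, and still so for the second after the job is handed in, with the robot touching nothing.
It also fails if it takes over 45 s, if anything falls off the work surface, if the arm or the gripper's body presses on something with over 40 N, if the wrist force passes 120 N, or if a joint passes its speed limit or range.

ROBOT

A 6-joint arm with a two-finger parallel gripper is mounted at the origin on the work surface. World frame = base frame: x ahead of the robot, y to its left, z up, the work surface at z = 0. Lengths are in m, angles in rad, forces in N, time in s.
With the tool pointing down it reaches from about 0.35 to 0.85 m from the base axis. Payload 8.1 kg.
Tool frame: the origin (TCP) lies between the finger pads; the fingertips stand 14 mm ahead of it and the grasp point (between the pads) lies 5 mm behind it (robot.tip_reach is the z of the fingertips in the tool frame, in m); z points along the fingers, y is the line along which they close (so a half turn about z gives the same grasp; the last joint's range is limited). The gripper opens to 93 mm and grips with 3 to 60 N. Pads are 15 mm wide; open, the fingers measure 128 mm over their backs; the gripper's body (75 mm by 188 mm) begins 65 mm behind the grasp point.
Start: joints at [-1.241, 0.13, 1.488, -0, 1.523, -0.085], TCP at [0.242, -0.549, 0.233] pointing down, gripper open.
Joint ranges: [-2.96, 2.96], [-0.89, 2.26], [0.02, 2.5], [-1.34, 4.48], [0, 2.73], [-2.66, 2.66]. Speed limits (rad/s): [2.39, 2.39, 2.79, 3.14, 3.14, 3.14].

INTERFACE

Orientations are given as a rotation vector (axis times angle).
In Python, from plant import robot gives the robot as it stands. The module is installed in compiled form; this text tells all that it offers.
- The arm moves only by the shell command python3 -m handwheel 'ROWS' [FORCE]. ROWS is JSON, a list of rows, each a list of 7 numbers: the closure, from -1 (fully open) to 1 (shut), then the shift along the tool's x, y, z each as a share of 100 cm, from -1 to 1, then the turn, a rotation vector about the tool's x, y, z each as a share of 180 degrees, from -1 to 1. In form: [[grip, tx, ty, tz, rx, ry, rz], ...]. A call has 1 to 20 rows; each row is the pose to reach, as a shift and turn from the pose commanded when the call began, along the tool's axes at that moment, turning the shorter way round; what a row does not reach only later rows make up. A row lasts 1/8 s, in which the tool goes at most 62.5 mm and 10.7 degrees, less where a joint would pass 70% of its speed; a pose out of reach is approached as far as the arm can. A call with a number of a shift or a turn outside -1 to 1 is refused whole. A call with a gripper value outside its range is refused whole. The fingers move at their own pace and stop on an object; FORCE is the grip in N (left out, the last holds). Time passes only in rows, so rows that repeat a pose let the fingers close. It gives the time, the measured TCP pose, the force, the opening and the grip force at its end, in the units of the state.
- robot.read_state(): the state, without advancing time (a new reading comes with each control period).
- robot.read_camera(name): name is "scene" or "top"; returns a dict with "frame" (480x640x3 uint8, red, green, blue), "fx", "fy", "cx", "cy" (pixels), "rvec" (rotation vector, rad) and "tvec" (3), from world to camera coordinates, as OpenCV has them. Camera axes: x right, y down, z forward; pixel columns grow to the right and rows downward; lengths in m; the calibration is good to about 2 mm. A picture is of the moment at which its call begins. There is no depth.
- robot.close_job(): hands the job in; it is judged then, once.
Trained networks look in a picture, given as the dict that the camera call returned (one of the last four; its "shot" number tells which), for a name from the list of things; names that differ only in an ending like _2 or _b are one class to them, and where a whole thing is asked for, a point or a joint stands for the part that bears it (a point fixed in the world has none). Each returns a list of dicts, best first, with "conf" (0 to 1); they miss things now and then, are a little off and sometimes report something else, mostly with a low value. They report only what shows in the picture. A call takes as long as a camera call.
- robot.regions_of(picture, name): "mask" (480x640 bool, what is visible of it) and "rect" ([left, top, right, bottom] in pixels, round what is visible of it).
The state is a dict: "t": time; "q": joint angles; "dq": joint speeds; "joint_torque": joint torques, N m; "tool_pos": TCP position; "orientation": TCP orientation; "force": force on the tool from outside, world axes, zero at the start; "wrist_torque": the same for the moment, N m; "opening": finger opening in m; "gripper_force": force on a finger pad.
Only numpy, scipy, OpenCV 4.12 (cv2) and the standard library are available. Lean on these libraries where they do the work, as an engineer would, in place of code of your own. Each camera call takes 0.05 s, during which the arm holds its last target. There are 200 camera calls.

## Working session

There is one attempt and no reset: what is moved stays moved. The work goes in short steps, Python scripts to look and compute and a shell command to move; the robot and the scene stay as the last step left them, time stands still between calls to the robot, and variables do not carry over. Pictures are saved under pics/ and viewed, at most 10 in all, crops included, and the job is handed in when it is done.

```bash
mkdir -p pics; cat > h.py <<'E'
import numpy as np, cv2
from plant import robot
def cam(n): return robot.read_camera(n)
def save(p,f): cv2.imwrite('pics/'+f,p['frame'][:,:,::-1])
def ray(p,uv):
    K=np.array([[p['fx'],0,p['cx']],[0,p['fy'],p['cy']],[0,0,1]]);R=cv2.Rodrigues(np.array(p['rvec'],float))[0]
    d=R.T@np.linalg.inv(K)@np.array([uv[0],uv[1],1.]);c=-R.T@np.array(p['tvec'],float);return c,d
def atz(p,uv,z):
    c,d=ray(p,uv);return c+d*(z-c[2])/d[2]
def proj(p,X):
    K=np.array([[p['fx'],0,p['cx']],[0,p['fy'],p['cy']],[0,0,1]])
    return cv2.projectPoints(np.array(X,float).reshape(-1,3),np.array(p['rvec'],float),np.array(p['tvec'],float),K,None)[0].reshape(-1,2)
E
python3 - <<'E'
from h import *
for n in('top','scene'):
    p=cam(n);save(p,n+'0.png')
    print(n,ray(p,(320,240))[0].round(3))
    for k in ['feeder','plunger','cap0','mat_free','jar','mandrel','oil','parts_box']:
        for r in robot.regions_of(p,k)[:3]:
            ys,xs=np.nonzero(r['mask']);c=(xs.mean(),ys.mean())
            print(k,round(r['conf'],2),[int(v) for v in r['rect']],np.round(c,1),atz(p,c,0).round(3)[:2])
E
```

```text
top [ 0.439 -0.024  1.214]
feeder 0.83 [310, 255, 342, 301] [326.6 278.6] [ 0.474 -0.017]
plunger 0.69 [317, 276, 334, 291] [325.6 284. ] [ 0.46  -0.014]
mat_free 0.77 [259, 215, 291, 248] [277.7 231.8] [0.598 0.109]
jar 0.59 [365, 231, 377, 246] [372.1 238.2] [ 0.577 -0.137]
mandrel 0.56 [319, 276, 331, 293] [325.3 284.4] [ 0.459 -0.014]
mandrel 0.5 [318, 181, 326, 196] [321.9 186.5] [ 0.717 -0.009]
oil 0.68 [135, 247, 155, 260] [143.8 251.9] [0.551 0.458]
parts_box 0.73 [466, 207, 508, 262] [487.9 236.6] [ 0.576 -0.438]
parts_box 0.47 [261, 216, 291, 244] [277.6 231.5] [0.599 0.109]
scene [1.488 0.428 0.857]
feeder 0.79 [306, 224, 347, 273] [329. 247.] [ 0.45  -0.026]
mat_free 0.6 [331, 277, 368, 303] [353.2 292.1] [0.604 0.111]
jar 0.65 [266, 251, 279, 264] [274.8 256.7] [ 0.555 -0.15 ]
mandrel 0.65 [288, 294, 297, 310] [292.3 302.4] [ 0.703 -0.017]
oil 0.72 [480, 288, 500, 320] [490.5 305.4] [0.511 0.445]
oil 0.61 [164, 214, 213, 253] [189.2 233.6] [ 0.56  -0.447]
oil 0.52 [312, 223, 345, 271] [328.7 246.8] [ 0.45  -0.027]
parts_box 0.7 [164, 218, 215, 251] [188.8 234.3] [ 0.564 -0.446]
parts_box 0.58 [267, 248, 281, 266] [274.7 256.5] [ 0.554 -0.15 ]
parts_box 0.15 [325, 223, 337, 236] [330.6 228.4] [ 0.36 -0.06]
```

View pics/top0.png

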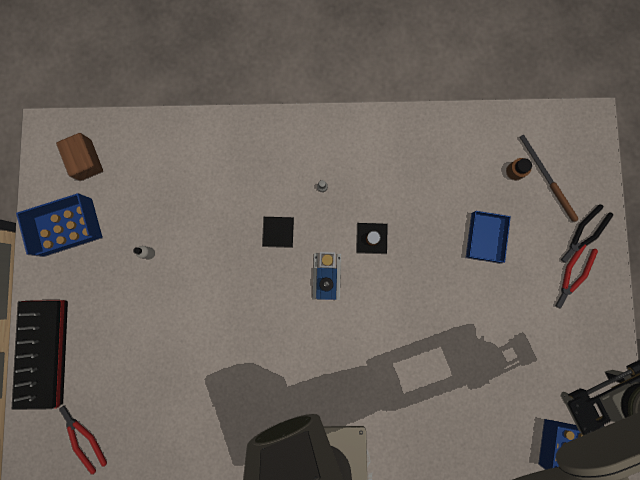

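View pics/scene0.png

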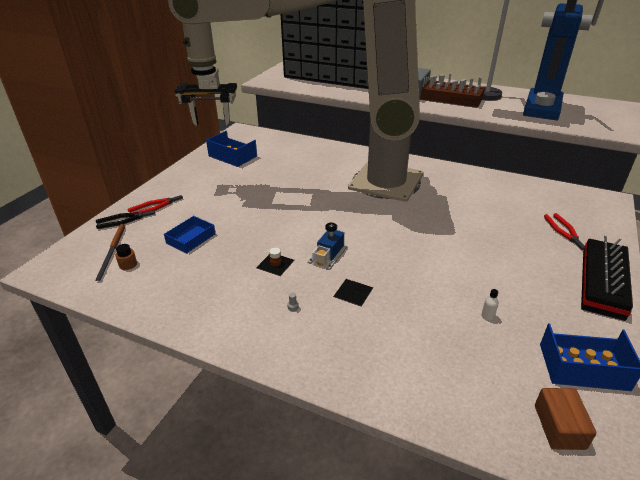

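The top view shows the feeder at about (326,278) with its knob at (325,284) and a cap showing at (327,259). The free mat is on the left at (278,232), the jar's mat on the right at (372,238) and the mandrel ahead at (321,186). The scene view agrees. Next I fit the feeder's pose.

```bash
python3 - <<'E'
from h import *
from scipy.optimize import minimize
P=[cam('top'),cam('scene')]
M=[robot.regions_of(p,'feeder')[0]['mask'] for p in P]
def box(x0,x1,y,z0,z1): return [[x,s*y,z] for x in(x0,x1) for s in(-1,1) for z in(z0,z1)]
a=np.linspace(0,2*np.pi,16)
knob=[[-62+17*np.cos(t),17*np.sin(t),z] for t in a for z in(80,90)]
parts=[box(-19,19,19,0,44),box(-99,-21,25,0,52),box(-99,19,35,0,6),knob]
def T(v,X):
    c,s=np.cos(v[2]),np.sin(v[2]);X=np.array(X)/1000
    return np.c_[v[0]+c*X[:,0]-s*X[:,1],v[1]+s*X[:,0]+c*X[:,1],X[:,2]]
def sil(p,v,S=4):
    m=np.zeros((480*S,640*S),np.uint8)
    for X in parts:
        h=cv2.convexHull((( proj(p,T(v,X))+.5)*S).astype(np.float32)).round().astype(int);cv2.fillConvexPoly(m,h,1)
    return m
B=[cv2.resize(m.astype(np.uint8),None,fx=4,fy=4,interpolation=cv2.INTER_NEAREST) for m in M]
def cost(v,w=None):
    o=[]
    for p,b in zip(P,B):
        s=sil(p,v);o.append(1-(s&b).sum()/(s|b).sum())
    return sum(o)
best=min((minimize(cost,[.5,-.015,y],method='Nelder-Mead',options=dict(initial_simplex=[[.5,-.015,y],[.52,-.015,y],[.5,.0,y],[.5,-.015,y+.15]])) for y in(-.2,0,.2)),key=lambda r:r.fun)
v=best.x;print(v,best.fun)
c,s=np.cos(v[2]),np.sin(v[2])
print('plunger',T(v,[[-62,0,90]]),'outlet',T(v,[[56,0,0]]))
# free mat by dark threshold
for n,p in zip('ts',P):
    r=robot.regions_of(p,'mat_free')[0];x0,y0,x1,y1=[int(k) for k in r['rect']]
    g=p['frame'].max(2);m=np.zeros_like(g);m[y0-4:y1+5,x0-4:x1+5]=g[y0-4:y1+5,x0-4:x1+5]<60
    q=cv2.boxPoints(cv2.minAreaRect(np.argwhere(m)[:,::-1].astype(np.float32)));print(n,np.array([atz(p,u,0)[:2] for u in q]).round(3).tolist())
    ys,xs=np.nonzero(m);ctr=atz(p,(xs.mean(),ys.mean()),0)[:2];d=ctr-v[:2];print('mat',ctr,'in feeder',c*d[0]+s*d[1],-s*d[0]+c*d[1])
# overlay
out=[]
for p,(cx,cy) in zip(P,((318,260),(325,255))):
    f=cv2.resize(p['frame'][:,:,::-1],None,fx=6,fy=6,interpolation=cv2.INTER_CUBIC)
    for X in parts:
        h=cv2.convexHull(((proj(p,T(v,X))+.5)*6).astype(np.float32)).round().astype(int);cv2.polylines(f,[h],True,(0,255,0),1)
    u=((proj(p,T(v,[[56,0,0],[0,0,36]]))+.5)*6).astype(int)
    for k in u: cv2.circle(f,tuple(int(z) for z in k),3,(0,0,255),-1)
    out.append(f[cy*6-290:cy*6+290,cx*6-195:cx*6+195])
cv2.imwrite('pics/ov.png',np.hstack(out));np.save('v.npy',v)
E
```

```text
[ 0.52170066 -0.01833058 -0.039338  ] 0.33223589735064496
plunger [[ 0.45974862 -0.01589225  0.09      ]] outlet [[ 0.57765733 -0.02053294  0.        ]]
t [[0.638, 0.15], [0.637, 0.068], [0.56, 0.069], [0.562, 0.15]]
mat [0.59903578 0.10861727] in feeder 0.0722827064397945 0.12989106193495945
s [[0.639, 0.07], [0.559, 0.056], [0.567, 0.15], [0.644, 0.159]]
mat [0.60383663 0.11023519] in feeder 0.07701621683495902 0.13169653528497763
```

View pics/ov.png

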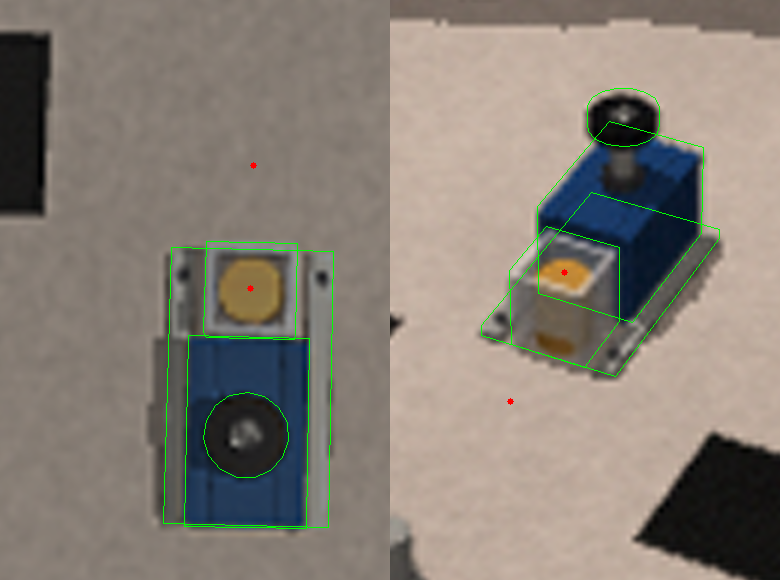

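The overlay fits the feeder well in both views (outlet point at about (253,165) in the left crop). Now I compute the move to above the plunger.

```bash
cat >> h.py <<'E'
def go(xyz,yaw_y=None):
    "shift/turn shares from the present pose; yaw_y: wanted world angle of tool y (tool down)"
    s=robot.read_state();R=cv2.Rodrigues(np.array(s['orientation'],float))[0]
    d=R.T@(np.array(xyz)-s['tool_pos'])
    out=[]
    if yaw_y is not None:
        y=np.array([np.cos(yaw_y),np.sin(yaw_y),0]);
        if y@R[:,1]<0:y=-y
        z=np.array([0,0,-1.]);G=np.c_[np.cross(y,z),y,z];out=(cv2.Rodrigues(R.T@G)[0].ravel()/np.pi).round(4).tolist()
    print('pos',np.round(s['tool_pos'],4),'toolx',R[:,0].round(3),'tooly',R[:,1].round(3),'q',np.round(s['q'],2),'t',s['t'],'op',s['opening'],'F',np.round(s['force'],1));print('shift',d.round(4).tolist(),'turn',out)
E
python3 - <<'E'
from h import *
go([.460,-.016,.233],np.arctan2(-.024,.13)); go([.460,-.016,.125])
E
```

```text
pos [ 0.2418 -0.5491  0.2326] toolx [0.915 0.403 0.   ] tooly [ 0.403 -0.915 -0.   ] q [-1.24  0.13  1.49  0.    1.52 -0.09] t 1.2 op 0.09347870698351295 F [-0.1  0.5 -0.1]
shift [0.4145, -0.4, -0.0004] turn [-0.0, -0.0, -0.3098]
pos [ 0.2418 -0.5491  0.2326] toolx [0.915 0.403 0.   ] tooly [ 0.403 -0.915 -0.   ] q [-1.24  0.13  1.49  0.    1.52 -0.09] t 1.2 op 0.09347870698351295 F [-0.1  0.5 -0.1]
shift [0.4145, -0.4, 0.1076] turn []
```

```bash
python3 -m handwheel '[[1,0.4145,-0.4,0,0,0,-0.31],[1,0.4145,-0.4,0,0,0,-0.31],[1,0.4145,-0.4,0,0,0,-0.31],[1,0.4145,-0.4,0,0,0,-0.31],[1,0.4145,-0.4,0,0,0,-0.31],[1,0.4145,-0.4,0,0,0,-0.31],[1,0.4145,-0.4,0,0,0,-0.31],[1,0.4145,-0.4,0,0,0,-0.31],[1,0.4145,-0.4,0,0,0,-0.31],[1,0.4145,-0.4,0,0,0,-0.31],[1,0.4145,-0.4,0,0,0,-0.31],[1,0.4145,-0.4,0,0,0,-0.31],[1,0.4145,-0.4,0.06,0,0,-0.31],[1,0.4145,-0.4,0.1076,0,0,-0.31],[1,0.4145,-0.4,0.1076,0,0,-0.31],[1,0.4145,-0.4,0.1076,0,0,-0.31]]' 20
python3 - <<'E'
from h import *
go([.460,-.016,.082])
p=cam('scene');f=p['frame'][150:300,240:440,::-1];cv2.imwrite('pics/above.png',cv2.resize(f,None,fx=4,fy=4))
E
```

```text
t: 3.2
tool_pos: [0.4608, -0.0171, 0.127]
orientation: [2.415, 2.007, 0.002]
force: [0.9, 0.8, -0.3]
opening: 0.001
gripper_force: 0.0
pos [ 0.4608 -0.0171  0.127 ] toolx [ 0.183  0.983 -0.   ] tooly [ 0.983 -0.183  0.002] q [-0.15 -0.18  1.99 -0.    1.33  0.04] t 3.2 op 0.000989334013504478 F [ 0.9  0.8 -0.3]
shift [0.0009, -0.0011, 0.045] turn []
```

View pics/above.png

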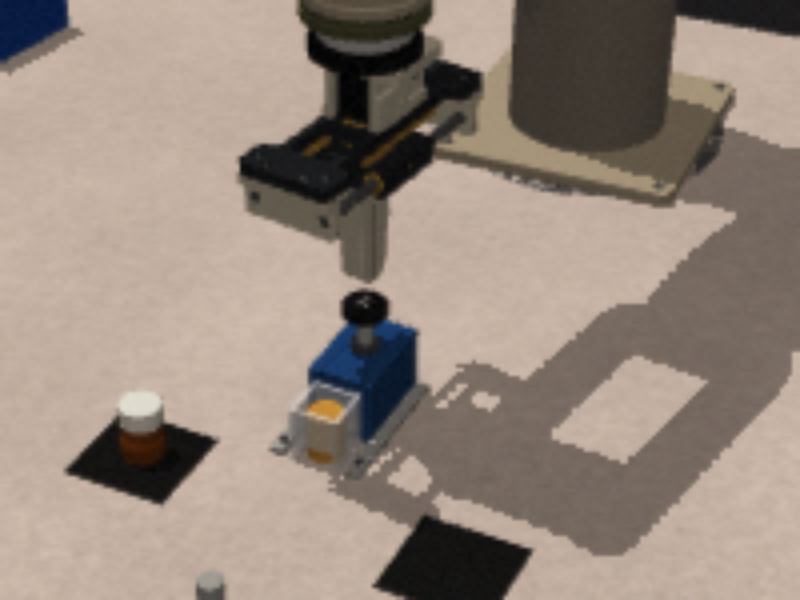

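The fingers sit centred over the knob at about (365,300) in the crop, so I press.

```bash
python3 -m handwheel '[[1,0,0,0.015,0,0,0],[1,0,0,0.021,0,0,0],[1,0,0,0.027,0,0,0],[1,0,0,0.033,0,0,0],[1,0,0,0.039,0,0,0],[1,0,0,0.044,0,0,0],[1,0,0,0.044,0,0,0],[1,0,0,0.044,0,0,0]]'
```

```text
t: 4.25
tool_pos: [0.4603, -0.016, 0.0822]
orientation: [2.414, 2.01, 0.0]
force: [-5.8, -0.4, 12.4]
opening: 0.0005
gripper_force: 6.4
```

```bash
python3 -m handwheel '[[1,0,0,0.002,0,0,0],[1,0,0,0.003,0,0,0],[1,0,0,0.003,0,0,0]]'
python3 - <<'E'
from h import *
p=cam('scene');f=p['frame'][180:310,240:440,::-1];cv2.imwrite('pics/press.png',cv2.resize(f,None,fx=4,fy=4))
E
```

```text
t: 4.62
tool_pos: [0.4607, -0.0161, 0.0818]
orientation: [2.413, 2.01, 0.0]
force: [-17.7, 1.5, 39.2]
opening: 0.0004
gripper_force: 19.7
```

View pics/press.png

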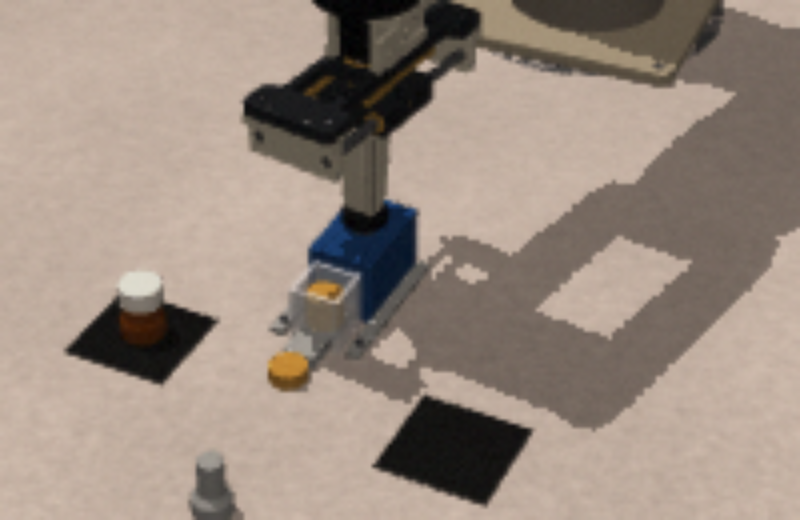

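The knob is on its stop and the cap lies on the bench at about (290,370) in the crop. I lift off so the plunger comes back up, then locate the cap.

```bash
python3 -m handwheel '[[1,0,0,-0.005,0,0,0],[1,0,0,-0.015,0,0,0],[1,0,0,-0.025,0,0,0],[1,0,0,-0.05,0,0,0],[1,0,0,-0.08,0,0,0],[1,0,0,-0.08,0,0,0]]'
python3 - <<'E'
from h import *
v=np.load('v.npy');c,s=np.cos(v[2]),np.sin(v[2])
for n in('top','scene'):
    p=cam(n)
    for r in robot.regions_of(p,'cap0')[:3]:
        ys,xs=np.nonzero(r['mask']);q=(xs.mean(),ys.mean());X=atz(p,q,.006);d=X[:2]-v[:2];print(n,r['conf'],q,X.round(4),'feeder',c*d[0]+s*d[1],-s*d[0]+c*d[1])
    hsv=cv2.cvtColor(p['frame'],cv2.COLOR_RGB2HSV);m=((hsv[...,0]>10)&(hsv[...,0]<28)&(hsv[...,1]>140)).astype(np.uint8)
    k,l,st,ce=cv2.connectedComponentsWithStats(m)
    for i in range(1,k):
        X=atz(p,ce[i],.007)
        if st[i,4]>8 and .45<X[0]<.7 and abs(X[1])<.2: print(n,'hsv',st[i],ce[i],X.round(4))
    f=p['frame'][180:300,240:400,::-1];save(p,n+'1.png')
go([0,0,0])
E
```

```text
t: 5.42
tool_pos: [0.4616, -0.0161, 0.1606]
orientation: [2.412, 2.008, 0.005]
force: [0.3, -0.1, 0.2]
opening: 0.0005
gripper_force: 0.0
top hsv [366 236   6   9  12] [367.58333333 240.91666667] [ 0.5695 -0.1246  0.007 ]
scene 0.38 (np.float64(311.74), np.float64(272.62)) [ 0.5827 -0.0191  0.006 ] feeder 0.061024728107892286 0.0016582190319369837
scene hsv [269 257  13  10  70] [275.28571429 261.44285714] [ 0.581  -0.1334  0.007 ]
scene hsv [317 262   6   3  11] [319.27272727 263.36363636] [ 0.5391 -0.0164  0.007 ]
scene hsv [307 268  10   9  76] [311.55263158 272.10526316] [ 0.582  -0.0199  0.007 ]
pos [ 0.4591 -0.0158  0.1566] toolx [ 0.181  0.983 -0.   ] tooly [ 0.983 -0.181 -0.002] q [-0.15 -0.21  1.96  0.    1.39  0.04] t 5.625 op 0.0006020030123801502 F [-1.1  0.6 -0.1]
shift [-0.0675, -0.454, 0.1577] turn []
```

The top view of the cap is blocked by the arm. The scene view, less its roughly 4 mm offset, puts the cap at about (0.579,-0.020), right on the outlet. I will push it in a notch formed by the fingers opened to 20 mm, angled so the gripper body clears the knob.

```bash
python3 - <<'E'
from h import *
go([.584,-.050,.157],.16);go([.584,-.050,.019])
E
```

```text
pos [ 0.4591 -0.0158  0.1566] toolx [ 0.181  0.983 -0.   ] tooly [ 0.983 -0.181 -0.002] q [-0.15 -0.21  1.96  0.    1.39  0.04] t 5.625 op 0.0006020030123801502 F [-1.1  0.6 -0.1]
shift [-0.011, 0.1291, -0.0007] turn [-0.0007, -0.0001, -0.1089]
pos [ 0.4591 -0.0158  0.1566] toolx [ 0.181  0.983 -0.   ] tooly [ 0.983 -0.181 -0.002] q [-0.15 -0.21  1.96  0.    1.39  0.04] t 5.625 op 0.0006020030123801502 F [-1.1  0.6 -0.1]
shift [-0.011, 0.1294, 0.1373] turn []
```

```bash
python3 -m handwheel '[[0.57,-0.011,0.129,0,0,0,-0.109],[0.57,-0.011,0.129,0,0,0,-0.109],[0.57,-0.011,0.129,0,0,0,-0.109],[0.57,-0.011,0.129,0,0,0,-0.109],[0.57,-0.011,0.129,0.04,0,0,-0.109],[0.57,-0.011,0.129,0.07,0,0,-0.109],[0.57,-0.011,0.129,0.07,0,0,-0.109],[0.57,-0.011,0.129,0.07,0,0,-0.109]]'
python3 - <<'E'
from h import *
p=cam('scene');f=p['frame'][180:310,240:440,::-1];cv2.imwrite('pics/pre.png',cv2.resize(f,None,fx=4,fy=4))
go([.584,-.050,.019],.16)
E
```

```text
t: 6.62
tool_pos: [0.5851, -0.05, 0.09]
orientation: [2.035, 2.391, 0.002]
force: [0.2, 0.5, 0.3]
opening: 0.0198
gripper_force: 0.0
pos [ 0.5857 -0.0502  0.0905] toolx [-0.16   0.987 -0.001] tooly [0.987 0.16  0.003] q [-0.17  0.21  1.67  0.    1.26 -0.33] t 6.675 op 0.019985749091880094 F [0.1 0.6 0.8]
shift [0.0005, -0.0019, 0.0715] turn [0.001, 0.0003, 0.0001]
```

View pics/pre.png

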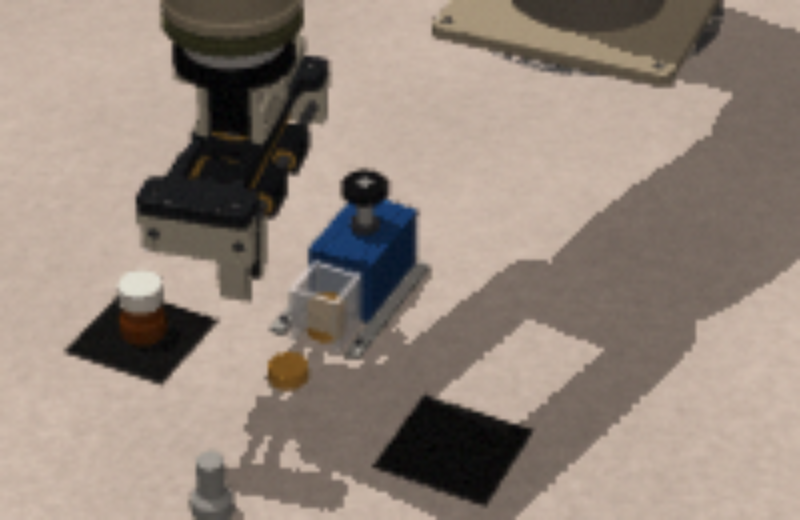

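The plunger is back up at (365,185), the next cap has dropped into the magazine, and the ejected cap is at (288,370) with the fingers above and behind it. I descend.

```bash
python3 -m handwheel '[[0.57,0,0,0.03,0,0,0],[0.57,0,0,0.055,0,0,0],[0.57,0,0,0.071,0,0,0],[0.57,0,0,0.071,0,0,0],[0.57,0,0,0.071,0,0,0]]'
python3 - <<'E'
from h import *
go([.604,.092,.019])
E
```

```text
t: 7.3
tool_pos: [0.5859, -0.0503, 0.0185]
orientation: [2.035, 2.391, 0.002]
force: [0.3, 0.5, -0.4]
opening: 0.0201
gripper_force: 0.0
pos [ 0.5859 -0.0503  0.0185] toolx [-0.16   0.987 -0.001] tooly [0.987 0.16  0.002] q [-0.17  0.3   1.71  0.    1.13 -0.33] t 7.3 op 0.020082435919119332 F [ 0.3  0.5 -0.4]
shift [0.1376, 0.0406, -0.0005] turn []
```

```bash
python3 -m handwheel '[[0.57,0.007,0,0,0,0,0],[0.57,0.014,0,0,0,0,0],[0.57,0.02,0.001,0,0,0,0],[0.57,0.027,0.003,0,0,0,0],[0.57,0.036,0.006,0,0,0,0],[0.57,0.045,0.009,0,0,0,0],[0.57,0.054,0.012,0,0,0,0],[0.57,0.063,0.015,0,0,0,0],[0.57,0.072,0.018,0,0,0,0],[0.57,0.081,0.021,0,0,0,0],[0.57,0.09,0.024,0,0,0,0],[0.57,0.099,0.027,0,0,0,0],[0.57,0.108,0.03,0,0,0,0],[0.57,0.116,0.033,0,0,0,0],[0.57,0.123,0.036,0,0,0,0],[0.57,0.13,0.038,0,0,0,0],[0.57,0.135,0.04,0,0,0,0],[0.57,0.138,0.041,0,0,0,0],[0.57,0.138,0.041,0,0,0,0]]'
python3 - <<'E'
from h import *
p=cam('scene');f=p['frame'][180:330,260:460,::-1];cv2.imwrite('pics/push.png',cv2.resize(f,None,fx=4,fy=4))
go([0,0,0])
E
```

```text
t: 9.68
tool_pos: [0.6033, 0.0928, 0.017]
orientation: [-2.036, -2.392, -0.0]
force: [-0.5, -0.2, 0.6]
opening: 0.0198
gripper_force: 0.0
pos [0.6032 0.0926 0.017 ] toolx [-0.16   0.987  0.   ] tooly [ 0.987  0.16  -0.   ] q [ 0.07  0.36  1.64  0.    1.15 -0.09] t 9.725 op 0.01989853657355713 F [-0.1 -0.7 -0.1]
shift [0.0049, -0.6103, 0.017] turn []
```

View pics/push.png

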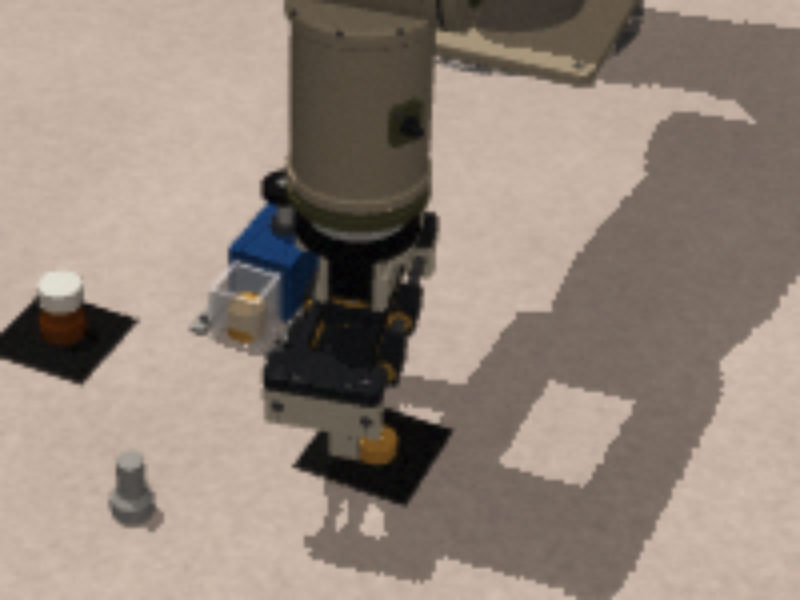

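The cap sits near the middle of the free mat at (378,443) in the crop. I back off, lift, and move clear so the top camera can see.

```bash
python3 -m handwheel '[[0.57,-0.008,0,0,0,0,0],[0.57,-0.015,0,0,0,0,0],[0.57,-0.015,0,-0.03,0,0,0],[0.57,-0.015,0,-0.08,0,0,0],[0.57,-0.015,0,-0.13,0,0,0],[0.57,-0.015,0,-0.18,0,0,0],[0.57,-0.06,0,-0.2,0,0,0],[0.57,-0.12,0,-0.2,0,0,0],[0.57,-0.18,0,-0.2,0,0,0],[0.57,-0.24,0,-0.2,0,0,0],[0.57,-0.3,0,-0.2,0,0,0],[0.57,-0.35,0,-0.2,0,0,0],[0.57,-0.35,0,-0.2,0,0,0],[0.57,-0.35,0,-0.2,0,0,0]]'
python3 - <<'E'
from h import *
I=[]
for n,(x,y) in(('top',(310,240)),('scene',(320,265))):
    p=cam(n)
    for r in robot.regions_of(p,'cap0')[:3]:
        ys,xs=np.nonzero(r['mask']);q=(xs.mean(),ys.mean());print(n,round(r['conf'],2),atz(p,q,.008).round(4))
    I.append(cv2.resize(p['frame'][y-70:y+70,x-90:x+90,::-1],(400*9//8//1,350),interpolation=cv2.INTER_CUBIC)[:,:400])
cv2.imwrite('pics/end.png',np.hstack(I))
E
```

```text
t: 11.48
tool_pos: [0.6588, -0.2532, 0.2166]
orientation: [-2.037, -2.39, -0.0]
force: [0.2, 0.4, 0.5]
opening: 0.0197
gripper_force: 0.0
top 0.57 [ 0.7159 -0.0086  0.008 ]
top 0.44 [0.601  0.1121 0.008 ]
```

View pics/end.png

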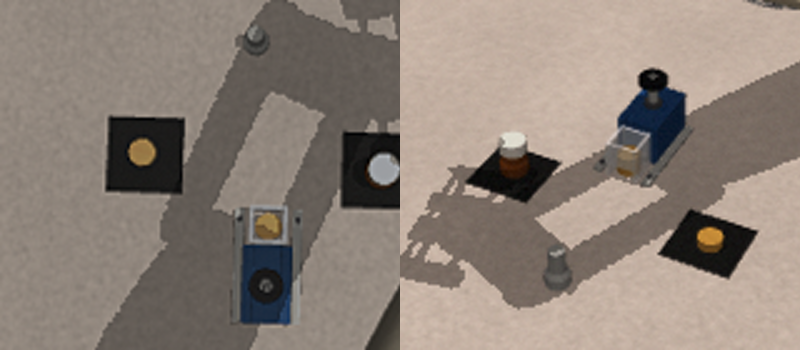

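The cap lies flat near the centre of the free mat ((142,152) in the left crop). The remaining caps are in the magazine, the plunger is up, and the jar and mandrel have not moved.

```bash
python3 -c "
from plant import robot
print(robot.close_job())"
```

```text
the job is handed in; nothing more can be done
None
```

I pressed the plunger once and nudged the single ejected cap flat onto the middle of the empty mat; the other caps stayed in the feeder, nothing else was disturbed, and the job is handed in.

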